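# Tare the packing scale through its recessed key

## Task

Tare the pottery-shop scale with the bowl left standing on it. First push the dark sliding guard along its rails with a fingertip, all the way to its stop over the red clear key, so that the green tare key is uncovered; then reach a fingertip into the well, press the green key fully down and let it come back up. Do not press the red key, leave the guard over it, and do not move or lift the bowl or the other pottery.

Things in the scene. Friction and masses are not known exactly. Their poses are not given: they have to be found in the camera images.
- scale: White counter scale, fixed. Origin on the table under the midpoint between its two wells; y along the guard's rails, x away from the robot. Console: x -85 to 60, y -135 to 135 mm, flat top 75 mm above the table, rails 4 mm high at x -34 and 34. Round wells 48 mm across, 36 deep at y +40 and -40: one holds the green key, one the red (varies). Weighing plate behind, x 67 to 293, top 75 mm up.
- guard (a joint): Guard position, m, along the scale's +y: 0 half-way between the wells (partly covering both), +0.040 its stop over the well at y +40 mm, -0.040 its stop over the well at y -40 mm. Slides with about 1.5 N of friction, stays where left, cannot be lifted.
- guard_mid (a point): Centre of the top face of the sliding guard, a dark grey block 62 mm along the scale's x, 76 along y (its slide), 26 high, with upright ends and three pale ribs 3 mm high on top; it rides on the console top, so this point is 26.5 mm above that. Axes as the scale's.
- tare_key (a joint): How far the green tare key is pressed, m: 0 up, 0.006 fully down. Spring: starts to move at about 1.5 N, fully down at about 5 N.
- tare_key_top (a point): Centre of the top of the green tare key, a round cap 28 mm across standing in the middle of its well, 18 mm below the console top when up; moves down with the key. A black collar 44 mm across around it lies 6 mm below the unpressed top.
- clear_key (a joint): How far the red clear key is pressed, m: 0 up, 0.006 fully down; same spring. Not to be pressed.
- clear_key_top (a point): Centre of the top of the red clear key, same shape, in the other well.
- bowl: White bowl 150 mm across and 65 mm high standing on the weighing plate, loose; origin at the centre of its underside. To be left alone.
- cup: Terracotta cup 72 mm across, 80 mm high, standing loose on the table beside the scale; origin at the centre of its underside. To be left alone.
- vase: Brown vase 68 mm across, 105 mm high, standing loose on the table beside the scale; origin at the centre of its underside. To be left alone.
- dish: Green dish 90 mm across, 30 mm high, standing loose on the table beside the scale; origin at the centre of its underside. To be left alone.

How it is judged:
By the outcome, as a careful person would: the job done as asked, in the order asked, and still so for the second after the job is handed in, with the robot touching nothing.
It also fails if it takes over 38 s, if anything falls off the work surface, if the arm or the gripper's body presses on something with over 40 N, if the wrist force passes 120 N, or if a joint passes its speed limit or range.

## Robot

A 6-joint arm with a two-finger parallel gripper is mounted at the origin on the work surface. World frame = base frame: x ahead of the robot, y to its left, z up, the work surface at z = 0. Lengths are in m, angles in degrees, forces in N, time in s.
With the tool pointing down it reaches from about 0.4 to 0.825 m from the base axis. Payload 7 kg.
Tool frame: the origin (TCP) lies at the very end of the fingers, on their centre line; the grasp point (between the pads) lies r.pinch_z behind it (r.pinch_z is the distance from the TCP to the grasp point, in m); z points along the fingers, y is the direction in which the jaws open and shut (so a half turn about z gives the same grasp; the last joint's range is limited). The gripper opens to 88 mm and grips with 3 to 60 N. Pads are 19 mm wide; open, the fingers measure 130 mm over their backs; the gripper's body (78 mm by 193 mm) begins 47 mm behind the grasp point.
Start: joints at [87.382, 20.546, 0.682, 0, -70.136, -16.507], TCP at [0.221, 0.638, 0.227] pointing down, gripper open.
Joint ranges: [-176.03, 176.03], [-82.01, 121.73], [-58.28, 71.71], [-173.87, 95.51], [-174.79, -0.11], [-173.66, 173.66]. Speed limits (degrees/s): [136.94, 136.94, 172.46, 180, 180, 180].

## Interface

Orientations are given as [roll, pitch, yaw] about the fixed x, y, z axes, in that order (R = Rz(yaw) Ry(pitch) Rx(roll)).
In Python, from plant import r gives the robot as it stands. The module is installed in compiled form; this text tells all that it offers.
- The arm moves only by the tool servo_tool, never from a script. Its argument "steps" is a list of rows, each a list of 5 numbers: the finger opening in cm, from 0 to 8.76, then the shift along the tool's x, y, z in cm, then the turn about the tool's z in degrees. In form: [[fingers, x, y, z, spin], ...]. A call has 1 to 8 rows; each row shifts and turns the commanded pose from where the row before left it, along the tool's axes as they then stand; what a row does not reach is not made up. A row lasts 1/8 s, in which the tool goes at most 62.5 mm and 10.7 degrees, less where a joint would pass 70% of its speed; a pose out of reach is approached as far as the arm can. A call with a gripper value outside its range is refused whole. The fingers move at their own pace and stop on an object; "squeeze" is the grip in N (left out, the last holds). Time passes only in rows, so rows that do not move let the fingers close. It gives the time, the measured TCP pose, the force and the opening at its end, in the units of the state.
- r.get_state(): the state, without advancing time (a new reading comes with each control period).
- r.capture(name): name is "scene" or "top" or "wrist"; returns the picture (384x512x3 uint8, red, green, blue); there is no depth.
- r.calibration(name): a dict with "K" (3x3 intrinsics, pixels), "rvec" (rotation vector, rad) and "tvec" (3), from world to camera coordinates, as OpenCV has them; the wrist camera has in their place "tool_from_camera" (4x4, takes a point from camera to tool coordinates, whose origin is the TCP and whose axes are the flange's). Camera axes: x right, y down, z forward; pixel columns grow to the right and rows downward; lengths in m; the calibration is good to about 2 mm. A picture is of the moment at which its call begins: read the wrist's pose just before it. calibration takes no time and is no camera call.
- r.close_job(): hands the job in, once; it reports no verdict.
The state is a dict: "time_s": time; "joints": joint angles; "qd": joint speeds; "joint_torque": joint torques, N m; "tcp_pos": TCP position; "eef_rot": TCP orientation; "contact_force": force on the tool from outside, world axes, zero at the start; "moment": the same for the moment, N m; "gripper_width": finger opening in m.
Only numpy, scipy, OpenCV 4.12 (cv2) and the standard library are available. Lean on these libraries where they do the work, as an engineer would, in place of code of your own. Each camera call takes 0.05 s, during which the arm holds its last target.

## Working session

There is one attempt and no reset: what is moved stays moved. The work goes in short steps, Python scripts to look and compute and a tool call to move; the robot and the scene stay as the last step left them, time stands still between calls to the robot, and variables do not carry over. Pictures are saved under pics/ and viewed, and the job is handed in when it is done.

Besides the shell and the picture viewer there is one more tool, called after "Request:" by a JSON object that holds its "fn" and its "kwargs", one argument or row to a line. servo_tool: Moves the arm, as the interface text tells. Its arguments: {"type":"object","properties":{"steps":{"type":"array","items":{"type":"array","items":{"type":"number"}}},"squeeze":{"type":"number"}},"required":["steps"]}

```bash
mkdir -p pics
python3 - <<'E'
from plant import r
import cv2
s=r.get_state();print(s, r.pinch_z)
for n in("scene","top","wrist"):
    im=r.capture(n);cv2.imwrite(f"pics/{n}0.png",im[:,:,::-1]);print(n,r.calibration(n))
E
```

```text
{'time_s': 0.0, 'joints': array([ 8.73807503e+01,  2.05910922e+01,  6.33434847e-01, -2.14400399e-02,
       -7.01349096e+01, -1.65065757e+01]), 'qd': array([ 0.04426868, -0.05101825, -0.13400046, -0.00038018, -0.04412711,
       -0.00155612]), 'joint_torque': array([ 6.23291089e-05, -5.82719707e+01,  2.93037558e+01,  6.99671522e+00,
        6.81251142e-03, -1.67617941e-04]), 'tcp_pos': array([0.22102016, 0.63726915, 0.22561983]), 'eef_rot': array([ 1.79905521e+02, -6.97904043e-03, -1.91331214e+01]), 'contact_force': array([ 0.15857178, -0.23961912,  0.29339111]), 'moment': array([ 0.02671452,  0.00093015, -0.00693056]), 'gripper_width': 0.0876522395809091} 0.0188
scene {'K': array([[398.56654634,   0.        , 252.85193071],
       [  0.        , 398.56654634, 192.18858503],
       [  0.        ,   0.        ,   1.        ]]), 'rvec': array([ 1.04083464,  2.46366509, -1.00545389]), 'tvec': array([ 0.41505309, -0.25468574,  1.52045571])}
top {'K': array([[425.88306072,   0.        , 254.54220707],
       [  0.        , 425.88306072, 180.43464614],
       [  0.        ,   0.        ,   1.        ]]), 'rvec': array([ 2.10386684, -2.13819499,  0.1556149 ]), 'tvec': array([0.05623651, 0.63931178, 0.9136756 ])}
wrist {'K': array([[265.25204498,   0.        , 250.14371625],
       [  0.        , 265.25204498, 192.05088862],
       [  0.        ,   0.        ,   1.        ]]), 'tool_from_camera': array([[ 2.62902300e-04, -9.60318274e-01, -2.78906336e-01,
         7.57332317e-02],
       [ 9.99999546e-01, -2.88924878e-06,  9.52566310e-04,
        -2.25506696e-04],
       [-9.15572664e-04, -2.78906460e-01,  9.60317837e-01,
        -1.58018283e-01],
       [ 0.00000000e+00,  0.00000000e+00,  0.00000000e+00,
         1.00000000e+00]])}
```

View pics/scene0.png

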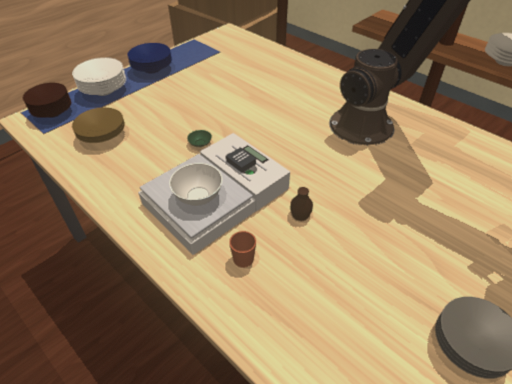

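View pics/top0.png

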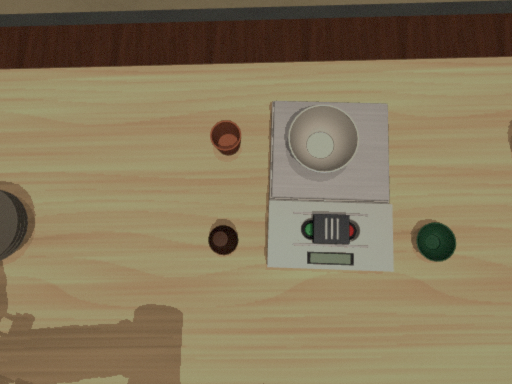

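View pics/wrist0.png

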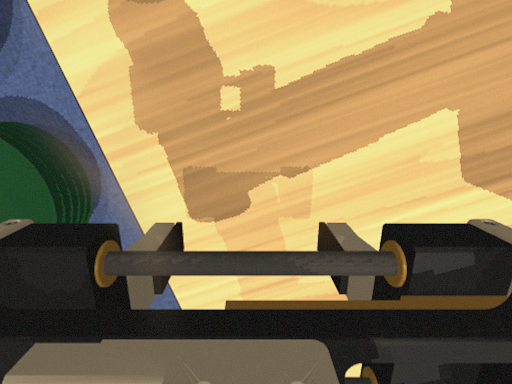

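The scene shows the scale with the guard half-way: in the top view the guard is at about (331,229), green key at (310,229) on the left, red at (351,231) on the right. Next I enlarge and measure.

```bash
python3 - <<'E'
import cv2
im=cv2.imread("pics/top0.png")
cv2.imwrite("pics/topcrop.png",cv2.resize(im[190:275,260:400],None,fx=5.5,fy=5.5,interpolation=cv2.INTER_CUBIC))
E
cat > h.py <<'E'
import numpy as np,cv2
from plant import r
def ray(name,uv):
    c=r.calibration(name);R=cv2.Rodrigues(c["rvec"])[0];t=np.ravel(c["tvec"])
    d=R.T@np.linalg.inv(c["K"])@np.array([uv[0],uv[1],1.]);return -R.T@t,d
def plane(name,uv,z):
    o,d=ray(name,uv);return o+d*(z-o[2])/d[2]
def proj(name,P):
    c=r.calibration(name);return cv2.projectPoints(np.array(P,float).reshape(-1,3),np.array(c["rvec"]),np.array(c["tvec"]),c["K"],None)[0][:,0]
def rt(s):
    from scipy.spatial.transform import Rotation as Ro
    return Ro.from_euler('xyz',s["eef_rot"],degrees=True).as_matrix()
def wproj(s,P):
    c=r.calibration("wrist");T=np.array(c["tool_from_camera"]);R=rt(s)
    p=(np.array(P,float).reshape(-1,3)-s["tcp_pos"])@R; p=(p-T[:3,3])@T[:3,:3]
    q=p@c["K"].T;return q[:,:2]/q[:,2:]
def wplane(s,uv,z):
    c=r.calibration("wrist");T=np.array(c["tool_from_camera"]);R=rt(s)
    d=R@T[:3,:3]@np.linalg.inv(c["K"])@np.array([uv[0],uv[1],1.]);o=R@T[:3,3]+s["tcp_pos"]
    return o+d*(z-o[2])/d[2]
E
```

```text
(no output)
```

View pics/topcrop.png

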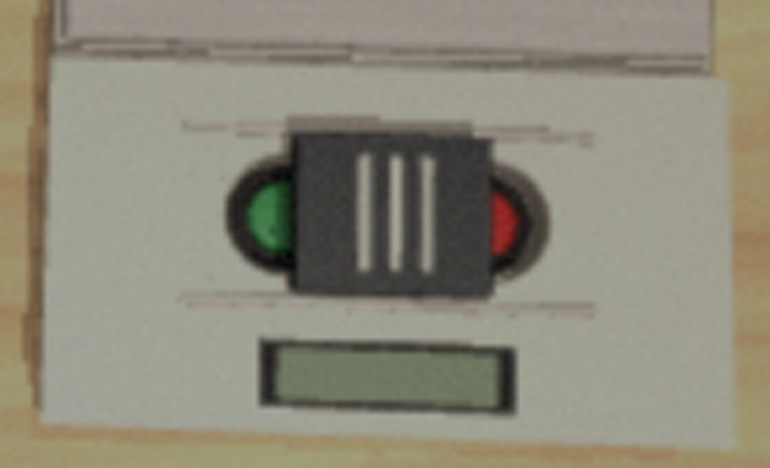

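The crop shows the console top's corners at about (50,57), (728,78), (735,447), (40,425), and the guard's top face from (292,135) to (492,297). Green is on the left, red on the right.

Run:
```python
from h import *
f=lambda u,v:(260+(u+.5)/5.5-.5,190+(v+.5)/5.5-.5)
A={k:plane("top",f(*c),.075) for k,c in dict(TL=(50,57),TR=(728,78),BR=(735,447),BL=(40,425)).items()}
for k in A:print(k,A[k].round(4))
L=[(.060,.135),(.060,-.135),(-.085,-.135),(-.085,.135)]
# rigid fit
P=np.array(L);Q=np.array([A[k][:2] for k in("TL","TR","BR","BL")])
pc,qc=P.mean(0),Q.mean(0);H=(P-pc).T@(Q-qc)
th=np.arctan2(H[0,1]-H[1,0],H[0,0]+H[1,1]);R=np.array([[np.cos(th),-np.sin(th)],[np.sin(th),np.cos(th)]])
t=qc-R@pc
print("scale",t,np.degrees(th)); print("resid",(P@R.T+t-Q).round(4))
for n,c in dict(g1=(292,133),g2=(492,138),g3=(490,297),g4=(290,292)).items():
    p=plane("top",f(*c),.1015);print(n,p.round(4),(R.T@(p[:2]-t)).round(4))
for n,c,z in(("wellL",(226,213),.075),("wellR",(550,220),.075),("greenL",(247,215),.057)):
    p=plane("top",f(*c),z);print(n,(R.T@(p[:2]-t)).round(4))
for uv in [(227,130),(223,240),(436,241)]: print(plane("top",uv,.05))
print("cam",ray("top",(0,0))[0])
```

```text
TL [0.5924 0.0148 0.075 ]
TR [ 0.5794 -0.2548  0.075 ]
BR [ 0.4356 -0.2476  0.075 ]
BL [0.4476 0.0216 0.075 ]
scale [ 0.52623394 -0.11709812] -2.67746186233324
resid [[ 0.0001  0.0002]
 [ 0.0005  0.    ]
 [-0.0006 -0.0003]
 [ 0.0001  0.0002]]
g1 [ 0.5579 -0.078   0.1015] [0.0298 0.0405]
g2 [ 0.5547 -0.1549  0.1015] [ 0.0302 -0.0364]
g3 [ 0.494  -0.151   0.1015] [-0.0306 -0.0354]
g4 [ 0.497  -0.075   0.1015] [-0.0312  0.0407]
wellL [-0.0002  0.0635]
wellR [ 0.001  -0.0641]
greenL [0.0003 0.0535]
[0.76198421 0.10878594 0.05      ]
[0.5070747  0.11852143 0.05      ]
[ 0.49790244 -0.35310479  0.05      ]
cam [0.47534154 0.023737   1.01003573]
```

```bash
cat >> h.py <<'E'
T0=np.array([.5262,-.1171]);TH=np.radians(-2.68);RS=np.array([[np.cos(TH),-np.sin(TH)],[np.sin(TH),np.cos(TH)]])
def s2w(x,y):return RS@np.array([x,y])+T0
def w2s(p):return RS.T@(np.array(p)[:2]-T0)
def delta(s,target):  # tool-axis shift in cm
    return (rt(s).T@(np.array(target)-s["tcp_pos"])*100).round(2)
E
python3 - <<'E'
from h import *
s=r.get_state();t=s2w(-.0545,.062);print(t)
a=np.array([.40,.35,.225]);print(delta(s,a)); s2=dict(s);s2["tcp_pos"]=a;print(delta(s2,[*t,.17]))
print("bowl",w2s(plane("top",(323,139),.1)))
E
```

```text
[ 0.47465859 -0.05261951]
[26.32 21.29  0.12]
[20.25 35.59  5.55]
bowl [0.19511849 0.01939833]
```

Request:
{"fn": "servo_tool", "kwargs": {
  "steps": [
    [8.76, 3.8, 3.0, 0, 0],
    [8.76, 3.8, 3.0, 0, 0],
    [8.76, 3.8, 3.0, 0, 0],
    [8.76, 3.8, 3.0, 0, 0],
    [8.76, 3.8, 3.0, 0, 0],
    [8.76, 3.8, 3.0, 0, 0],
    [8.76, 3.5, 3.3, 0, 0]
  ]
}}

```text
time_s: 1.02
tcp_pos: [0.4005, 0.3488, 0.2265]
eef_rot: [180.0, 0.0, -19.1]
contact_force: [0.6, 0.8, 0.7]
gripper_width: 0.0879
```

Request:
{"fn": "servo_tool", "kwargs": {
  "steps": [
    [8.76, 2.5, 4.4, 0.4, 0],
    [8.76, 2.5, 4.4, 0.4, 0],
    [8.76, 2.5, 4.4, 0.4, 0],
    [8.76, 2.5, 4.4, 0.4, 0],
    [8.76, 2.5, 4.4, 0.4, 0],
    [8.76, 2.5, 4.4, 0.4, 0],
    [8.76, 2.5, 4.4, 0.4, 0],
    [8.76, 2.5, 4.4, 0.4, 0]
  ]
}}

```text
time_s: 2.02
tcp_pos: [0.4735, -0.0494, 0.1946]
eef_rot: [-180.0, -0.0, -19.1]
contact_force: [0.5, 1.3, -0.2]
gripper_width: 0.0874
```

Request:
{"fn": "servo_tool", "kwargs": {
  "steps": [
    [8.76, 0, 0, 0, 10.5],
    [8.76, 0, 0, 0, 10.5],
    [8.76, 0, 0, 0, 10.5],
    [8.76, 0, 0, 0, 10.5],
    [8.76, 0, 0, 0, 10.5],
    [8.76, 0, 0, 0, 10.5],
    [8.76, 0, 0, 0, 10.5],
    [8.76, 0, 0, 0, 0]
  ]
}}

```text
time_s: 3.02
tcp_pos: [0.4733, -0.0478, 0.1944]
eef_rot: [180.0, -0.0, -92.6]
contact_force: [1.1, -0.0, -0.0]
gripper_width: 0.0877
```

Run:
```python
from h import *
s=r.get_state();im=r.capture("wrist")
print(s["time_s"],s["tcp_pos"],s["eef_rot"],s["joints"].round(1),s["contact_force"])
t=s2w(-.0545,.062);print(delta(s,[*t,.15]),w2s(s["tcp_pos"]))
cv2.imwrite("pics/w1.png",cv2.resize(im[:,:,::-1],(768,576)))
```

```text
3.025 [ 0.47332774 -0.04781025  0.19444392] [ 1.79985126e+02 -8.79050463e-04 -9.25575251e+01] [ 18.    3.  -26.3  -0.  -60.7 -20.6] [ 1.11161414 -0.04606751 -0.03715956]
[ 0.47 -0.16  4.44] [-0.05605427  0.06674177]
```

View pics/w1.png

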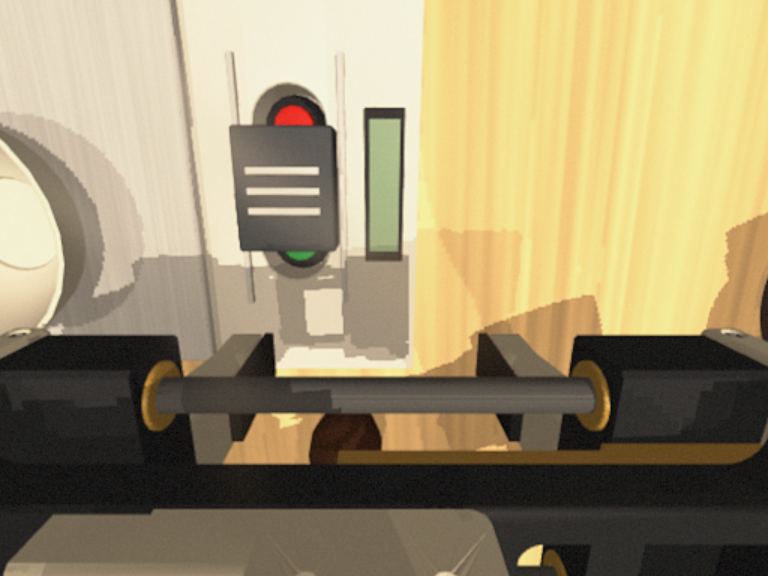

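The wrist view shows the guard (232–337,125–250), red key at (295,115), green sliver at (300,255), left finger (215–272,335–460). I project the fingertip model and key model to compare.

Run:
```python
from h import *
s=r.get_state();R=rt(s)
im=cv2.imread("pics/w1.png")
def tp(pts):return wproj(s,[R@np.array(p)+s["tcp_pos"] for p in pts])*1.5
for y in(-.044,-.055,-.065):
    for x in(-.0095,.0095):
        for z in (0,-.02):print(y,x,z,tp([(x,y,z)]).round(0))
def dr(pts,c):
    cv2.polylines(im,[np.array(pts).round().astype(int).reshape(-1,1,2)],True,c,1)
W=lambda L:wproj(s,[[*s2w(a,b),z] for a,b,z in L])*1.5
a=np.linspace(0,2*np.pi,40)
for y0 in(.04,-.04):dr(W([(.024*np.cos(t),y0+.024*np.sin(t),.075) for t in a]),(255,0,0))
for y0 in(.04,-.04):dr(W([(.014*np.cos(t),y0+.014*np.sin(t),.057) for t in a]),(0,255,0))
for g in(0,):dr(W([(.031,g+.038,.1015),(.031,g-.038,.1015),(-.031,g-.038,.1015),(-.031,g+.038,.1015)]),(0,0,255))
dr(W([(.06,.135,.075),(.06,-.135,.075),(-.085,-.135,.075),(-.085,.135,.075)]),(255,0,255))
for z,c in((0,(0,255,255)),):
  for y in(-.044,.044):
    sg=np.sign(y)
    dr(tp([(-.0095,y,z),(.0095,y,z),(.0095,y+sg*.021,z),(-.0095,y+sg*.021,z)]),c)
cv2.imwrite("pics/w1o.png",im)
```

```text
-0.044 -0.0095 0 [[276. 373.]]
-0.044 -0.0095 -0.02 [[264. 398.]]
-0.044 0.0095 0 [[273. 333.]]
-0.044 0.0095 -0.02 [[260. 353.]]
-0.055 -0.0095 0 [[251. 373.]]
-0.055 -0.0095 -0.02 [[236. 398.]]
-0.055 0.0095 0 [[247. 333.]]
-0.055 0.0095 -0.02 [[231. 353.]]
-0.065 -0.0095 0 [[229. 373.]]
-0.065 -0.0095 -0.02 [[211. 398.]]
-0.065 0.0095 0 [[224. 333.]]
-0.065 0.0095 -0.02 [[205. 353.]]
```

View pics/w1o.png

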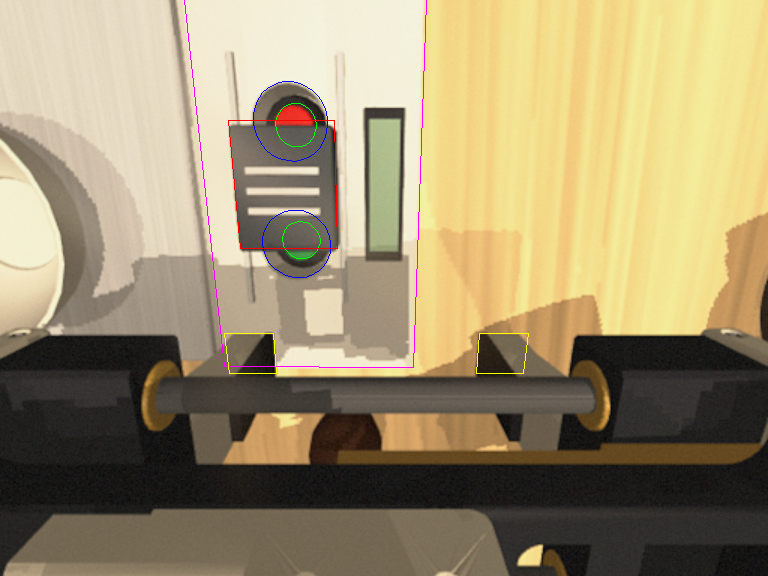

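Request:
{"fn": "servo_tool", "kwargs": {
  "steps": [
    [8.76, 0.1, -0.1, 4.0, 0],
    [8.76, 0.1, -0.1, 3.5, 0],
    [8.76, 0, 0, 2.0, 0],
    [8.76, 0, 0, 1.4, 0],
    [8.76, 0, 0, 0, 0]
  ]
}}

```text
time_s: 3.7
tcp_pos: [0.475, -0.05, 0.0849]
eef_rot: [179.9, -0.0, -92.5]
contact_force: [0.4, 0.1, 0.7]
gripper_width: 0.0877
```

Run:
```python
from h import *
s=r.get_state();im=r.capture("wrist")
print(s["time_s"],s["tcp_pos"],s["eef_rot"],s["contact_force"],w2s(s["tcp_pos"]))
cv2.imwrite("pics/w2.png",cv2.resize(im[:,:,::-1],(768,576)))
```

```text
3.7 [ 0.47495806 -0.05001404  0.08492819] [ 1.79907930e+02 -3.39828819e-02 -9.25237516e+01] [0.39985701 0.13788696 0.65704475] [-0.05432268  0.06461663]
```

View pics/w2.png

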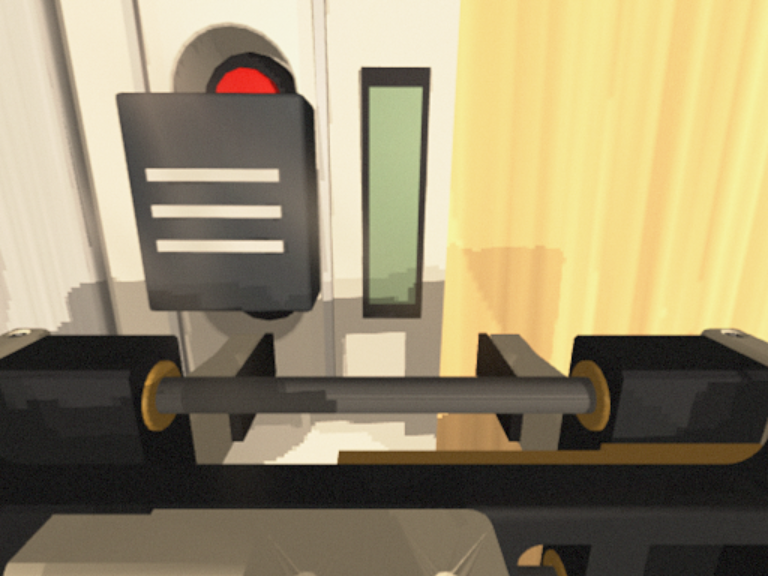

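The finger is beside the guard's +y end and centred on it: guard's near edge at row ~310, fingertip at (250,335). Now push.

Request:
{"fn": "servo_tool", "kwargs": {
  "steps": [
    [8.76, 0.8, 0, 0, 0],
    [8.76, 0.6, 0, 0, 0],
    [8.76, 0.7, 0, 0, 0],
    [8.76, 0.7, 0, 0, 0],
    [8.76, 0.7, 0, 0, 0],
    [8.76, 0.7, 0, 0, 0],
    [8.76, 0.6, 0, 0, 0],
    [8.76, 0.3, 0, 0, 0]
  ]
}}

```text
time_s: 4.75
tcp_pos: [0.4731, -0.1012, 0.0855]
eef_rot: [180.0, -0.0, -92.6]
contact_force: [0.8, 1.5, 0.4]
gripper_width: 0.0877
```

Request:
{"fn": "servo_tool", "kwargs": {
  "steps": [
    [8.76, 0.2, 0, 0, 0],
    [8.76, 0.15, 0, 0, 0],
    [8.76, 0, 0, 0, 0]
  ]
}}

```text
time_s: 5.12
tcp_pos: [0.4725, -0.1044, 0.0854]
eef_rot: [180.0, -0.0, -92.6]
contact_force: [0.1, 0.2, 0.3]
gripper_width: 0.0876
```

Request:
{"fn": "servo_tool", "kwargs": {
  "steps": [
    [8.76, 0.15, 0, 0, 0],
    [8.76, 0, 0, 0, 0]
  ]
}}

```text
time_s: 5.38
tcp_pos: [0.4726, -0.1049, 0.0854]
eef_rot: [180.0, 0.1, -92.6]
contact_force: [-1.8, 8.2, 2.0]
gripper_width: 0.0877
```

Request:
{"fn": "servo_tool", "kwargs": {
  "steps": [
    [8.76, 0.05, 0, 0, 0],
    [8.76, 0, 0, 0, 0]
  ]
}}

```text
time_s: 5.62
tcp_pos: [0.4726, -0.105, 0.0854]
eef_rot: [180.0, 0.1, -92.6]
contact_force: [-1.5, 10.9, 1.6]
gripper_width: 0.0879
```

Request:
{"fn": "servo_tool", "kwargs": {
  "steps": [
    [8.76, -0.8, 0, 0, 0],
    [8.76, -1.4, 0, 0, 0],
    [8.76, -1.2, 0, 0, 0],
    [8.76, 0, 0, 0, 0]
  ]
}}

```text
time_s: 6.12
tcp_pos: [0.4744, -0.0714, 0.0856]
eef_rot: [-180.0, -0.0, -92.5]
contact_force: [0.2, -0.1, -0.4]
gripper_width: 0.0877
```

Run:
```python
from h import *
s=r.get_state();im=r.capture("wrist");t=r.capture("top")
print(s["time_s"],s["tcp_pos"],s["eef_rot"],s["contact_force"],w2s(s["tcp_pos"]))
cv2.imwrite("pics/w3.png",cv2.resize(im[:,:,::-1],(768,576)))
cv2.imwrite("pics/t3.png",cv2.resize(t[190:275,260:400,::-1],None,fx=5.5,fy=5.5,interpolation=cv2.INTER_CUBIC))
```

```text
6.125 [ 0.47444006 -0.07143956  0.08560402] [-1.79998525e+02 -4.45902195e-03 -9.25426743e+01] [ 0.19994176 -0.14433278 -0.38927031] [-0.05383831  0.04319032]
```

View pics/w3.png

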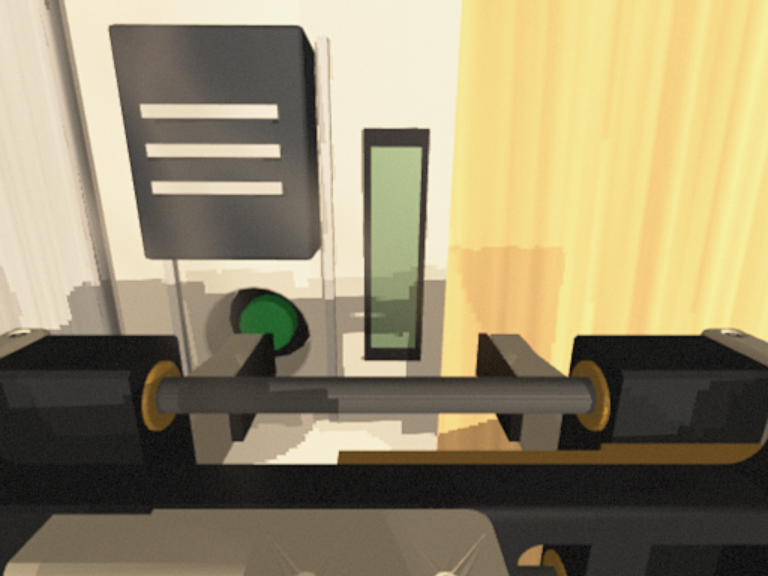

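View pics/t3.png

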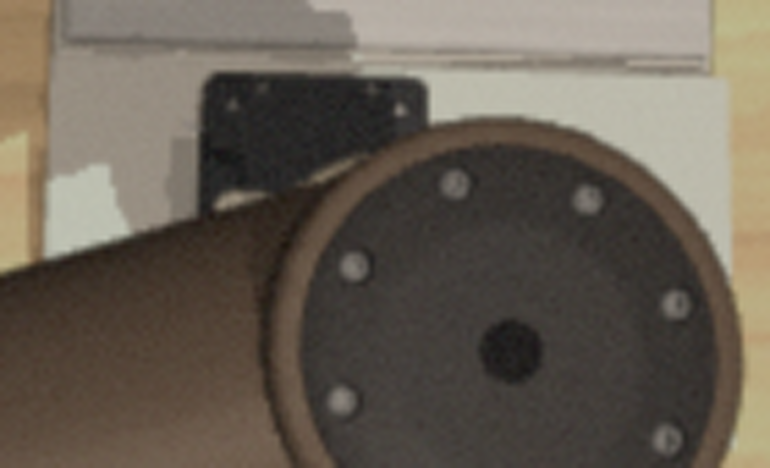

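The guard has moved clear of the green key: cap at (240–298, 291–~352), partly behind the finger at (245,335); the red key is hidden. The arm blocks the top view. I measure the cap's centre relative to the finger.

Run:
```python
from h import *
s=r.get_state();R=rt(s)
for uv in((240,321),(298,321),(269,291),(269,352)):
    p=wplane(s,np.array(uv)/1.5,.057);print(uv,w2s(p),((p-s["tcp_pos"])@R*100).round(2))
for g in((145,259),(318,259)):
    print(w2s(wplane(s,np.array(g)/1.5,.1015)))
# edge of guard y, ribs
```

```text
(240, 321) [0.01405048 0.03857055] [ 0.41 -6.8   2.85]
(298, 321) [-0.01495625  0.03851253] [ 0.41 -3.9   2.85]
(269, 291) [-0.00158331  0.02288539] [ 1.97 -5.23  2.85]
(269, 352) [0.00076986 0.05547294] [-1.28 -5.47  2.85]
[ 0.03031087 -0.0024461 ]
[-0.03265906 -0.00257316]
```

Request:
{"fn": "servo_tool", "kwargs": {
  "steps": [
    [8.76, 0.45, 0, 0, 0],
    [8.76, 0, 0, 1.0, 0],
    [8.76, 0, 0, 1.0, 0],
    [8.76, 0, 0, 0.5, 0],
    [8.76, 0, 0, 0, 0]
  ]
}}

```text
time_s: 6.85
tcp_pos: [0.4735, -0.0771, 0.0599]
eef_rot: [179.9, -0.0, -92.6]
contact_force: [-2.1, -1.1, 2.3]
gripper_width: 0.0876
```

Request:
{"fn": "servo_tool", "kwargs": {
  "steps": [
    [8.76, 0, 0, 0.3, 0],
    [8.76, 0, 0, 0.2, 0],
    [8.76, 0, 0, 0, 0]
  ]
}}

```text
time_s: 7.22
tcp_pos: [0.4741, -0.0769, 0.0557]
eef_rot: [180.0, -0.0, -92.6]
contact_force: [-2.7, -2.0, 3.6]
gripper_width: 0.0872
```

Request:
{"fn": "servo_tool", "kwargs": {
  "steps": [
    [8.76, 0, 0, 0.25, 0],
    [8.76, 0, 0, 0.15, 0],
    [8.76, 0, 0, 0, 0]
  ]
}}

```text
time_s: 7.6
tcp_pos: [0.4744, -0.0771, 0.0544]
eef_rot: [-179.9, -0.0, -92.6]
contact_force: [-17.3, 1.3, 36.4]
gripper_width: 0.0874
```

Request:
{"fn": "servo_tool", "kwargs": {
  "steps": [
    [8.76, 0, 0, -0.4, 0],
    [8.76, 0, 0, -0.2, 0],
    [8.76, 0, 0, 0, 0]
  ]
}}

```text
time_s: 7.98
tcp_pos: [0.4743, -0.0768, 0.0577]
eef_rot: [-180.0, 0.0, -92.6]
contact_force: [-2.2, -0.3, 3.0]
gripper_width: 0.0877
```

Run:
```python
from h import *
s=r.get_state();im=r.capture("wrist");t=r.capture("scene")
print(s["time_s"],s["tcp_pos"],s["eef_rot"],s["contact_force"],s["moment"],w2s(s["tcp_pos"]))
cv2.imwrite("pics/w4.png",cv2.resize(im[:,:,::-1],(768,576)))
cv2.imwrite("pics/s4.png",cv2.resize(t[120:250,130:310,::-1],None,fx=4.4,fy=4.4,interpolation=cv2.INTER_CUBIC))
```

```text
7.975 [ 0.47431235 -0.07681513  0.05770578] [-1.79972470e+02  8.17005158e-03 -9.26223485e+01] [-2.19763133 -0.30135943  3.00776595] [-0.372387    0.43254667 -0.03860393] [-0.05371453  0.03781466]
```

View pics/w4.png

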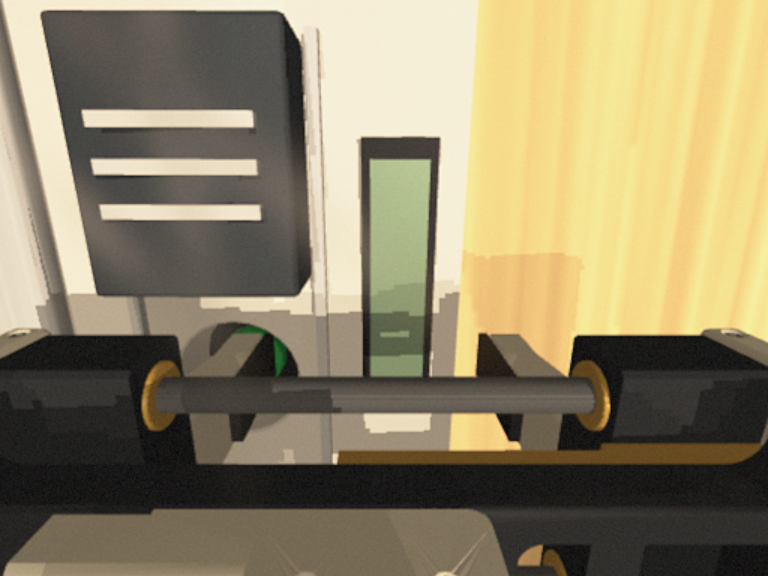

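View pics/s4.png

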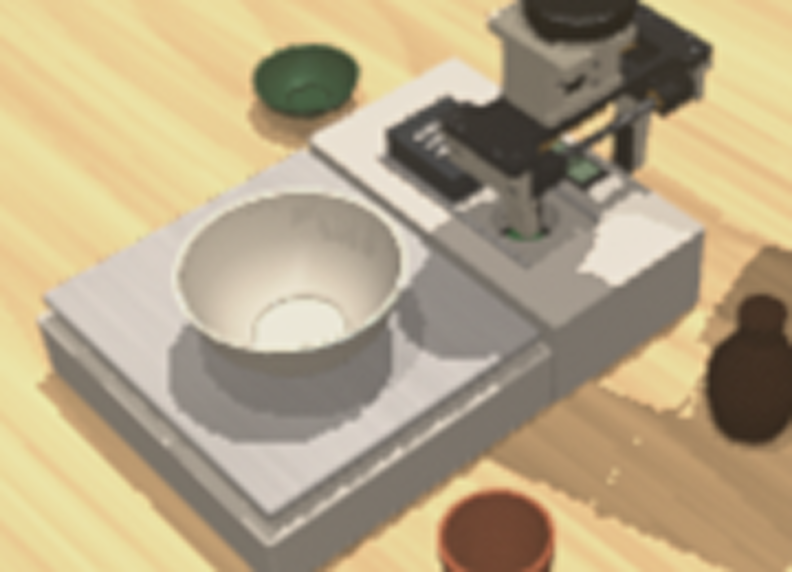

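The view shows the finger within the well (rim at u≈205), green still visible at (280,350), and red covered. The strong sideways −x force suggests the finger's back wedged on the +x rim, so I lift, shift toward −x and press again.

Request:
{"fn": "servo_tool", "kwargs": {
  "steps": [
    [8.76, 0, 0, -0.5, 0],
    [8.76, 0, 0.45, 0, 0],
    [8.76, 0, 0, 0, 0]
  ]
}}

```text
time_s: 8.45
tcp_pos: [0.4692, -0.0765, 0.0624]
eef_rot: [180.0, 0.0, -92.6]
contact_force: [0.0, 0.1, 1.0]
gripper_width: 0.0877
```

Request:
{"fn": "servo_tool", "kwargs": {
  "steps": [
    [8.76, 0, 0, 0.4, 0],
    [8.76, 0, 0, 0.2, 0],
    [8.76, 0, 0, 0.1, 0],
    [8.76, 0, 0, 0, 0]
  ]
}}

```text
time_s: 8.95
tcp_pos: [0.4698, -0.0766, 0.0556]
eef_rot: [-180.0, 0.0, -92.6]
contact_force: [-1.2, 1.3, 3.9]
gripper_width: 0.0875
```

Request:
{"fn": "servo_tool", "kwargs": {
  "steps": [
    [8.76, 0, 0, 0.15, 0],
    [8.76, 0, 0, 0, 0]
  ]
}}

```text
time_s: 9.2
tcp_pos: [0.4699, -0.0766, 0.0549]
eef_rot: [-180.0, -0.0, -92.6]
contact_force: [-5.7, 2.0, 13.6]
gripper_width: 0.0876
```

```bash
cat > pic.py <<'E'
from h import *
import sys
n=sys.argv[1]
s=r.get_state();im=r.capture("wrist");t=r.capture("scene")
print(s["time_s"],s["tcp_pos"],s["contact_force"].round(2),s["moment"].round(3),w2s(s["tcp_pos"]))
a=cv2.resize(im[205:275,110:230,::-1],None,fx=6,fy=6,interpolation=cv2.INTER_CUBIC)
b=cv2.resize(t[155:185,232:272,::-1],None,fx=10,fy=10,interpolation=cv2.INTER_CUBIC)
cv2.imwrite(f"pics/{n}a.png",a);cv2.imwrite(f"pics/{n}b.png",b)
E
python3 pic.py p1
```

```text
9.2 [ 0.46986873 -0.07661476  0.05489793] [-5.68  1.96 13.59] [0.964 1.314 0.076] [-0.05816266  0.03780703]
```

View pics/p1a.png

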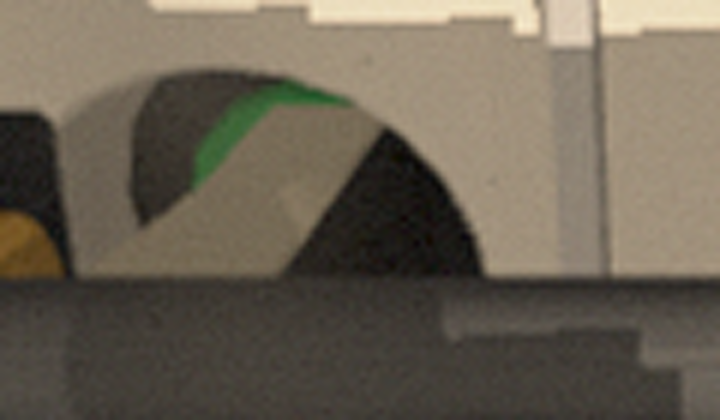

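View pics/p1b.png

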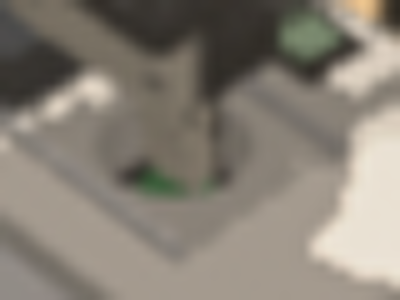

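Run:
```python
from h import *
s=r.get_state()
im=cv2.imread("pics/p1a.png")
a=np.linspace(0,2*np.pi,80)
out=[]
for kz in(.057,.053,.051):
    q=im.copy()
    for rad,z,c in((.024,.075,(255,0,0)),(.022,.051,(255,0,255)),(.014,kz,(0,255,255))):
        P=wproj(s,[[*s2w(rad*np.cos(t),.0415+rad*np.sin(t)),z] for t in a])
        P=(P+.5-[110,205])*6-.5
        cv2.polylines(q,[P.round().astype(int).reshape(-1,1,2)],True,c,1)
    out.append(q[:290,:520])
cv2.imwrite("pics/p1o.png",cv2.resize(np.vstack(out),None,fx=.68,fy=.68))
```

```text
(no output)
```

View pics/p1o.png

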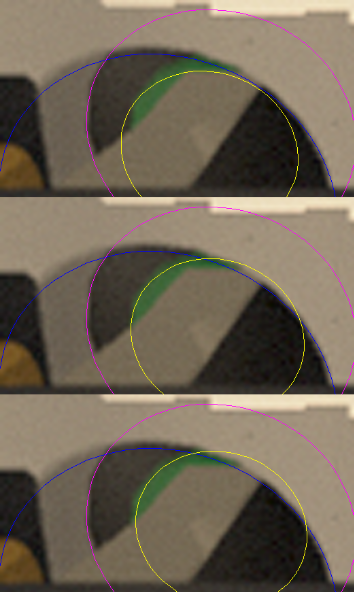

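In the overlay the green edge matches the fully pressed model (bottom panel, cap at 51 mm), not the unpressed one. I add a slight extra press, then release and compare.

Request:
{"fn": "servo_tool", "kwargs": {
  "steps": [
    [8.76, 0, 0, 0.05, 0],
    [8.76, 0, 0, 0, 0]
  ]
}}

```text
time_s: 9.55
tcp_pos: [0.47, -0.0766, 0.0548]
eef_rot: [-179.9, -0.0, -92.6]
contact_force: [-7.1, 2.5, 18.3]
gripper_width: 0.0877
```

```bash
python3 pic.py p2
```

```text
9.55 [ 0.4699517  -0.07663532  0.05475991] [-7.12  2.46 18.31] [1.132 1.867 0.159] [-0.05807882  0.03779038]
```

Request:
{"fn": "servo_tool", "kwargs": {
  "steps": [
    [8.76, 0, 0, -0.4, 0],
    [8.76, 0, 0, -0.5, 0],
    [8.76, 0, 0, 0, 0]
  ]
}}

```text
time_s: 10.02
tcp_pos: [0.4697, -0.0767, 0.0627]
eef_rot: [-180.0, 0.0, -92.6]
contact_force: [0.0, 1.0, 0.4]
gripper_width: 0.0877
```

```bash
python3 pic.py p3
python3 - <<'E'
from h import *
s=r.get_state()
im=cv2.imread("pics/p3a.png")
a=np.linspace(0,2*np.pi,80)
out=[]
for kz in(.061,.057,.051):
    q=im.copy()
    for rad,z,c in((.024,.075,(255,0,0)),(.022,.051,(255,0,255)),(.014,kz,(0,255,255))):
        P=wproj(s,[[*s2w(rad*np.cos(t),.0415+rad*np.sin(t)),z] for t in a])
        P=(P+.5-[110,205])*6-.5
        cv2.polylines(q,[P.round().astype(int).reshape(-1,1,2)],True,c,1)
    out.append(q[:290,:520])
cv2.imwrite("pics/p3o.png",cv2.resize(np.vstack(out),None,fx=.68,fy=.68))
E
```

```text
10.025 [ 0.46971943 -0.07668941  0.06267608] [0.03 0.95 0.39] [ 0.062 -0.114  0.021] [-0.05830831  0.03772549]
```

View pics/p3o.png

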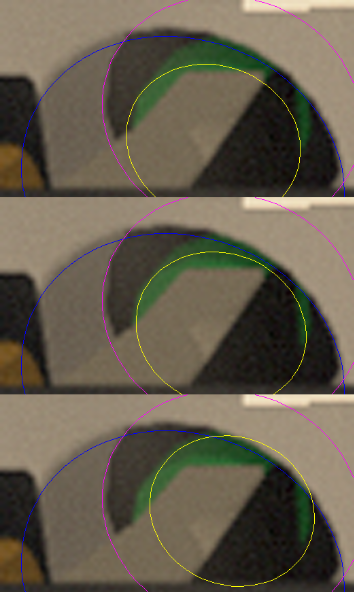

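Run:
```python
from h import *
from scipy.optimize import least_squares
R=rt(r.get_state())
S={"p1":[.46986873,-.07661476,.05489793],"p2":[.4699517,-.07663532,.05475991],"p3":[.46971943,-.07668941,.06267608]}
E={}
for n in S:
    im=cv2.imread(f"pics/{n}a.png").astype(float)
    g=(im[:,:,1]-np.maximum(im[:,:,2],im[:,:,0]))
    m=g>18
    pts=[]
    ys=np.where(m[:200,100:330].sum(1)>6)[0]
    for y in range(ys.min()+ (10 if n!='p3' else 25),ys.max()-3,4):
        xs=np.where(m[y,100:330])[0]
        if len(xs): pts.append((100+xs[0],y))
    E[n]=(np.array(pts)+.5)/6+[110,205]-.5; print(n,len(pts),pts[0],pts[-1])
def cap(n,x0,y0,z):
    s=dict(r_state); s["tcp_pos"]=np.array(S[n]); a=np.linspace(0,2*np.pi,720)
    w=[[*s2w(x0+.014*np.cos(t),y0+.014*np.sin(t)),z] for t in a];return wproj(s,w)
r_state=r.get_state()
def d(n,x0,y0,z):
    P=cap(n,x0,y0,z).astype(np.float32).reshape(-1,1,2)
    return [cv2.pointPolygonTest(P,(float(u),float(v)),True) for u,v in E[n]]
for y0 in(.038,.040,.042):
  f=lambda p:np.r_[d("p3",p[0],y0,.057),d("p1",p[0],y0,p[1]),d("p2",p[0],y0,p[2])]
  q=least_squares(f,[0,.053,.053],diff_step=1e-2,x_scale=[.001,.001,.001]);print(y0,q.x.round(4),np.abs(q.fun).mean().round(2))
```

```text
p1 22 (np.int64(260), 92) (np.int64(194), 176)
p2 22 (np.int64(255), 93) (np.int64(195), 177)
p3 25 (np.int64(256), 80) (np.int64(197), 176)
0.038 [-0.0018  0.0556  0.0556] 1.05
0.04 [-0.0004  0.0533  0.0534] 0.45
0.042 [0.0011 0.0499 0.0499] 0.28
```

The key's edge clearly moves between the pressed and released pictures, but the depth fit is ambiguous (3.5–7 mm). I make one more slow press, reading the force-versus-height curve.

Request:
{"fn": "servo_tool", "kwargs": {
  "steps": [
    [8.76, 0, 0, 0.1, 0],
    [8.76, 0, 0, 0, 0],
    [8.76, 0, 0, 0, 0]
  ]
}}

```text
time_s: 10.5
tcp_pos: [0.4695, -0.0767, 0.0614]
eef_rot: [180.0, -0.0, -92.6]
contact_force: [-0.1, 0.6, -1.0]
gripper_width: 0.0879
```

Request:
{"fn": "servo_tool", "kwargs": {
  "steps": [
    [8.76, 0, 0, 0.15, 0],
    [8.76, 0, 0, 0, 0],
    [8.76, 0, 0, 0, 0]
  ]
}}

```text
time_s: 10.88
tcp_pos: [0.4696, -0.0767, 0.0601]
eef_rot: [180.0, -0.0, -92.6]
contact_force: [-0.6, -0.2, 2.0]
gripper_width: 0.0875
```

Request:
{"fn": "servo_tool", "kwargs": {
  "steps": [
    [8.76, 0, 0, 0.15, 0],
    [8.76, 0, 0, 0, 0],
    [8.76, 0, 0, 0, 0]
  ]
}}

```text
time_s: 11.25
tcp_pos: [0.4697, -0.0767, 0.0586]
eef_rot: [180.0, -0.0, -92.6]
contact_force: [-1.9, -0.9, 3.9]
gripper_width: 0.0873
```

Request:
{"fn": "servo_tool", "kwargs": {
  "steps": [
    [8.76, 0, 0, 0.15, 0],
    [8.76, 0, 0, 0, 0],
    [8.76, 0, 0, 0, 0]
  ]
}}

```text
time_s: 11.62
tcp_pos: [0.4697, -0.0767, 0.0571]
eef_rot: [180.0, -0.0, -92.6]
contact_force: [-2.2, 0.0, 3.2]
gripper_width: 0.0876
```

Request:
{"fn": "servo_tool", "kwargs": {
  "steps": [
    [8.76, 0, 0, 0.15, 0],
    [8.76, 0, 0, 0, 0],
    [8.76, 0, 0, 0, 0]
  ]
}}

```text
time_s: 12.0
tcp_pos: [0.4697, -0.0767, 0.0556]
eef_rot: [180.0, -0.0, -92.6]
contact_force: [-2.4, -1.1, 3.9]
gripper_width: 0.0875
```

Request:
{"fn": "servo_tool", "kwargs": {
  "steps": [
    [8.76, 0, 0, 0.15, 0],
    [8.76, 0, 0, 0, 0],
    [8.76, 0, 0, 0, 0]
  ]
}}

```text
time_s: 12.38
tcp_pos: [0.4698, -0.0767, 0.0549]
eef_rot: [-180.0, -0.0, -92.6]
contact_force: [-5.2, 0.2, 14.2]
gripper_width: 0.0876
```

```bash
python3 pic.py p4
```

```text
12.375 [ 0.46975676 -0.07671774  0.05487539] [-5.21  0.19 14.22] [0.23  1.559 0.016] [-0.05826969  0.03769893]
```

The force curve matches the spring: soft contact (2–4 N) from about z = 0.061, then a hard stop at 0.055. That is about 6 mm of travel, so the key goes fully down. Now I raise straight up and retreat.

Request:
{"fn": "servo_tool", "kwargs": {
  "steps": [
    [8.76, 0, 0, -0.5, 0],
    [8.76, 0, 0, -1.0, 0],
    [8.76, 0, 0, -3.0, 0],
    [8.76, 0, 0, -4.5, 0],
    [8.76, 0, 0, -4.5, 0],
    [8.76, 0, 0, -3.0, 0],
    [8.76, 0, 0, 0, 0]
  ]
}}

```text
time_s: 13.35
tcp_pos: [0.4711, -0.0764, 0.2218]
eef_rot: [-179.7, 0.1, -92.6]
contact_force: [-0.1, -0.1, -0.0]
gripper_width: 0.0872
```

Request:
{"fn": "servo_tool", "kwargs": {
  "steps": [
    [8.76, -5, 0, 0, 0],
    [8.76, -5, 0, 0, 0],
    [8.76, -5, 0, 0, 0],
    [8.76, -5, 0, 0, 0],
    [8.76, -5, 0, 0, 0],
    [8.76, -3, 0, 0, 0],
    [8.76, 0, 0, 0, 0]
  ]
}}

```text
time_s: 14.22
tcp_pos: [0.4821, 0.2047, 0.2179]
eef_rot: [179.9, -0.1, -92.5]
contact_force: [0.7, -0.9, -0.1]
gripper_width: 0.0882
```

Run:
```python
from h import *
s=r.get_state();t=r.capture("top");print(s["time_s"],s["tcp_pos"],s["contact_force"],s["qd"].round(2))
cv2.imwrite("pics/t5full.png",t[:,:,::-1])
cv2.imwrite("pics/t5.png",cv2.resize(t[190:275,260:400,::-1],None,fx=5.5,fy=5.5,interpolation=cv2.INTER_CUBIC))
```

```text
14.225 [0.48205484 0.20471859 0.21786178] [ 0.70187117 -0.85144582 -0.05297708] [-1.89 -1.1  -1.31 -0.05 -0.45  1.24]
```

View pics/t5full.png

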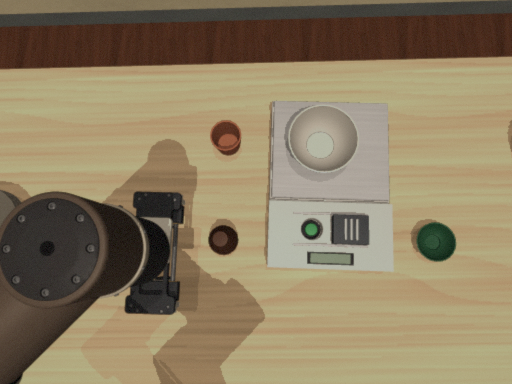

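View pics/t5.png

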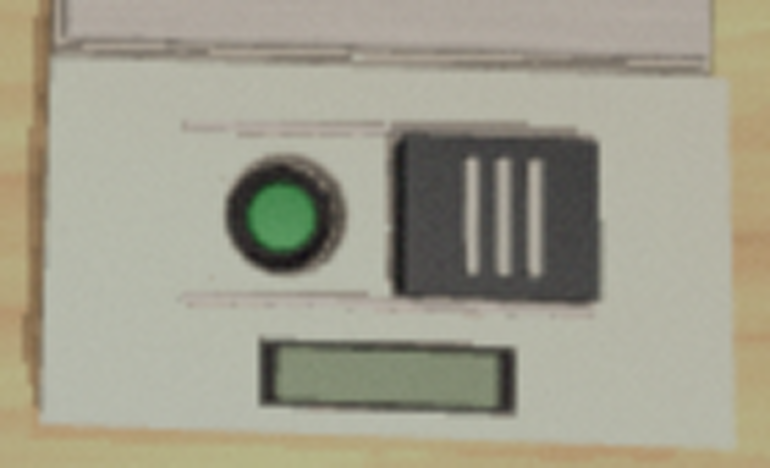

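The top view shows the green key fully uncovered at crop (282,217). The guard's right edge went from 492 to 598 px, about 40 mm, which puts it at its stop over the red key. The bowl, cup, vase and dish are at the same pixels as before, so I hand in.

```bash
python3 -c "
from plant import r
print(r.close_job())"
```

```text
the job is handed in; nothing more can be done
None
```

The scale is tared as asked. I slid the guard to its stop over the red key, then pressed the green key fully down and let it come back up. I handed in at about 14 s of the 38 s allowed.

- **Guard:** I pushed it with one open fingertip until it stopped moving, at about 11 N. The last top picture shows it about 40 mm from where it started, with the red key covered. Nothing touched the red key.
- **Green key:** It was pressed more than once.
  - The first press stopped at 36 N with a 17 N sideways force. I lifted, shifted 4.5 mm and pressed again.
  - I then made a slow check press: spring force of 2–4 N over about 6 mm, then a hard stop at 14 N.
  - The last picture shows the key uncovered and untouched.
- **Pottery:** The bowl, cup, vase and dish are at the same pixels as at the start, and the arm ended clear of everything.

**Checks that disagreed:**
- The key's contact and stop heights read about 4 mm higher than the given dimensions.
- My picture-based estimate of the press depth was ambiguous, at 3.5 to 7 mm with best fit at full depth. I relied on the force curve and the hard stop instead.

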